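# Vent the damper degassing pot and crack its lid

## Robot

A 6-joint arm with a two-finger parallel gripper is mounted at the origin on the work surface. World frame = base frame: x ahead of the robot, y to its left, z up, the work surface at z = 0. Lengths are in m, angles in degrees, forces in N, time in s.
With the tool pointing down it reaches from about 0.25 to 0.725 m from the base axis. Payload 9.7 kg.
Tool frame: the origin (TCP) lies on the centre line of the jaws, within the pads' length; the fingertips stand bot.nose_length ahead of it and the grasp point (between the pads) lies 11 mm behind it (bot.nose_length is the distance from the TCP to the fingertips, in m); z points along the fingers, y is the line along which they close (so a half turn about z gives the same grasp; the last joint's range is limited). The gripper opens to 85 mm and grips with 20 to 120 N. Pads are 22 mm wide; open, the fingers measure 114 mm over their backs; the gripper's body (76 mm by 85 mm) begins 54 mm behind the grasp point. The pads swing forward as they close: fully open they stand 13 mm farther back than shut.
Start: joints at [73.51, 4.979, 10.078, 95.1, 0, 90], TCP at [0.156, 0.527, 0.239] pointing down, gripper open.
Joint ranges: [-179.16, 179.16], [-48.56, 103.87], [-65.8, 70.77], [-126.05, 130.52], [-82.76, 87.17], [-180, 180]. Speed limits (degrees/s): [127.2, 127.2, 147.25, 180, 180, 180].

## Interface

Orientations are given as [roll, pitch, yaw] about the fixed x, y, z axes, in that order (R = Rz(yaw) Ry(pitch) Rx(roll)).
In Python, from workcell import bot gives the robot as it stands. The module is installed in compiled form; this text tells all that it offers.
- The arm moves only by the shell command python3 -m inch 'ROWS' [OPENING] [FORCE]. ROWS is JSON, a list of rows, each a list of 4 numbers: the shift along the world's x, y, z in cm, then the turn about the world's z in degrees. A call has exactly 8 rows; each row is the pose to reach, as a shift and turn from the pose commanded when the call began; what a row does not reach only later rows make up. A row lasts 1/8 s, in which the tool goes at most 62.5 mm and 10.7 degrees, less where a joint would pass 70% of its speed; a pose out of reach is approached as far as the arm can. A call with a gripper value outside its range is refused whole. OPENING is the finger opening in cm, from 0 to 8.54, set as the call begins (- or left out, the last holds). The fingers move at their own pace and stop on an object; FORCE is the grip in N (left out, the last holds). Time passes only in rows, so rows that repeat a pose let the fingers close, or fill a call up. It gives the time, the measured TCP pose, the force, the opening and the grip force at its end, in the units of the state.
- bot.get_obs(): the state, without advancing time (a new reading comes with each control period).
- bot.camera(name): name is "scene" or "top" or "wrist"; returns a dict with "img" (384x512x3 uint8, red, green, blue), "fovy" (degrees; the focal length in pixels is half the picture's height over the tangent of half this angle, whatever the lens; pixels are square), "cx", "cy" (the principal point, pixels), "R" (3x3) and "t" (3): a world point X has camera coordinates R X + t; the wrist camera has in their place "mount" (4x4, takes a point from camera to tool coordinates, whose origin is the TCP and whose axes are the flange's). Camera axes: x right, y down, z forward; pixel columns grow to the right and rows downward; lengths in m; the calibration is good to about 2 mm. A picture is of the moment at which its call begins: read the wrist's pose just before it. There is no depth.
- bot.job_done(): hands the job in; it is judged then, once.
Trained networks look in a picture, given as the dict that the camera call returned (one of the last four; its "shot" number tells which), for a name from the list of things; names that differ only in an ending like _2 or _b are one class to them, and where a whole thing is asked for, a point or a joint stands for the part that bears it (a point fixed in the world has none). Each returns a list of dicts, best first, with "score" (0 to 1); they miss things now and then, are a little off and sometimes report something else, mostly with a low value. They report only what shows in the picture. A call takes as long as a camera call. They do not tell look-alikes from the thing itself.
- bot.find_in(thing, picture): "point" ([column, row] in pixels, amid what is visible of it).
- bot.landmark_of(thing, picture): "point" ([column, row] in pixels: a listed point, or the origin of a listed thing).
The state is a dict: "time": time; "q": joint angles; "qd": joint speeds; "joint_efforts": joint torques, N m; "ee_pos": TCP position; "tcp_rot": TCP orientation; "wrist_force": force on the tool from outside, world axes, zero at the start; "torque": the same for the moment, N m; "opening": finger opening in m; "grasp_force": force on a finger pad.
Only numpy, scipy, OpenCV 4.12 (cv2) and the standard library are available. Lean on these libraries where they do the work, as an engineer would, in place of code of your own. Each camera call takes 0.05 s, during which the arm holds its last target. There are 200 camera calls.

## Task

The aluminium pot on the pit table has been degassing dampers: first open its vent by swinging the valve lever the full quarter turn until it lines up with the pipe, pointing straight away from the pot. Then take the black handle on the clear lid, pull the lid straight up out of its sticky seal without letting it fly up, and finish while still holding it by that handle, still and level over the pot, clear of it by a gap of about 3 cm. Leave everything else on the table where it is.

Things in the scene. Friction and masses are not known exactly. Their poses are not given: they have to be found in the camera images.
- pot: Round aluminium pot fixed to the table, 160 mm across, 122 mm high, with four seal-shoe carriers outside its rim (99 mm from its axis, up to 143 mm high); origin at the centre of its underside, z up. A brass vent pipe leaves it along its +y, 85 mm above the table, 32 mm thick at the valve, its tip 199 mm from the pot's axis.
- vent (a joint): Vent valve, rad; upright axis at pot-frame x 0, y +142 mm. 0 = closed, lever points along pot -x (across the pipe). It turns clockwise seen from above to its open stop at 1.571, lever along pot +y (in line with the pipe). Starts between 0 and 0.5; stays where it is left; turning takes about 0.12 Nm.
- vent_grip (a point): Point at mid-height of the valve lever's black grip, 75 mm from the valve axis, 122 mm above the table; turns with the lever. The lever is level; its grip is 16 mm wide, 12 mm thick, and runs from 30 to 98 mm from the axis, with free space under it and on both sides (about 50 mm to the nearest shoe carrier when closed).
- lid: Loose clear disc lid on the pot's rim, 152 mm across, 16 mm thick, about 0.35 kg, with a black bridge handle; origin at the centre of its underside, 122 mm above the table when shut, x along the handle, z up. It may be turned up to 0.6 rad against the pot.
- lid_grip (a point): Centre of the bar of the lid's handle, on the lid's axis, 51 mm above its underside (173 mm above the table when shut). The bar runs along the lid's x: 70 mm long, 16 mm wide, 14 mm thick, 28 mm clear above the lid; its posts leave 23 mm free either side of its centre.
- seal (a point): Centre of the sticky seal, on the pot's axis 136 mm above the table. Four sprung rubber shoes grip the lid's sloping edge: a straight upward pull of about 11 to 18 N (weight included) frees it; the pull peaks within the first 8 mm of lift, then drops to about the weight, 3 to 4 N (the shoes may even nudge the lid up a little near 14 mm), and from 18 mm on the lid is clear of the shoes.
- damper: Spare shock absorber lying on its side, 124 x 28 mm, 28 mm high, in front of the pot; bystander; origin at its underside (lying tools: under the middle).
- wheel: Black rubber wheel lying flat, 112 mm across, 42 mm high, to the pot's right; bystander; origin at its underside (lying tools: under the middle).
- spray: Blue and yellow spray can, 58 mm across, 170 mm tall, standing on the right side of the table; bystander; origin at its underside (lying tools: under the middle).
- fuel: White fuel bottle with black cap, 72 mm across, 160 mm tall, standing on the left side; bystander; origin at its underside (lying tools: under the middle).
- brush: Brush lying near the robot on the left; bystander; origin at its underside (lying tools: under the middle).
- driver: Screwdriver lying near the robot; bystander; origin at its underside (lying tools: under the middle).
- jar: Small jar, 52 mm across, 60 mm tall, behind the pot on the left; bystander; origin at its underside (lying tools: under the middle).
Not all that is in view belongs to the job. What is shaped like the lid but purple or yellow is not meant.

How it is judged:
By the outcome, as a careful person would: the job done as asked, in the order asked, and still so for the second after the job is handed in, while the arm keeps its last pose, push and grip.
It also fails if it takes over 51 s, if anything falls off the work surface, if the arm or the gripper's body presses on something with over 40 N, if the wrist force passes 120 N, or if a joint passes its speed limit or range.

## Working session

There is one attempt and no reset: what is moved stays moved. The work goes in short steps, Python scripts to look and compute and a shell command to move; the robot and the scene stay as the last step left them, time stands still between calls to the robot, and variables do not carry over. Pictures are saved under pics/ and viewed, at most 10 in all, crops included, and the job is handed in when it is done.

```bash
mkdir -p pics; cat > h.py <<'E'
import numpy as np, cv2
from workcell import bot
from scipy.spatial.transform import Rotation as Ro
def cam(n):
    o=bot.get_obs(); c=bot.camera(n)
    if 'mount' in c:
        T=np.eye(4); T[:3,:3]=Ro.from_euler('xyz',o['tcp_rot'],degrees=True).as_matrix(); T[:3,3]=o['ee_pos']
        W=T@np.array(c['mount']); c['Rw']=W[:3,:3]; c['o']=W[:3,3]
    else:
        R=np.array(c['R']); c['Rw']=R.T; c['o']=-R.T@np.array(c['t'])
    c['f']=c['img'].shape[0]/2/np.tan(np.radians(c['fovy'])/2)
    return c
def onz(c,p,z):
    d=c['Rw']@np.array([(p[0]-c['cx'])/c['f'],(p[1]-c['cy'])/c['f'],1]); return c['o']+d*(z-c['o'][2])/d[2]
def proj(c,X):
    v=c['Rw'].T@(np.array(X)-c['o']); return [c['cx']+c['f']*v[0]/v[2],c['cy']+c['f']*v[1]/v[2]]
def save(c,n): cv2.imwrite('pics/'+n,c['img'][:,:,::-1])
E
python3 - <<'E'
from h import *
np.set_printoptions(precision=3,suppress=True)
o=bot.get_obs();print(o,bot.nose_length)
for n in ['top','scene','wrist']:
    c=cam(n);save(c,n+'0.png');print(n,c['o'],c['f'])
    for k,z in [('pot',0),('vent_grip',.122),('lid',.122),('lid_grip',.173),('seal',.136),('vent',.1),('jar',0),('fuel',0),('spray',0),('wheel',0),('damper',0)]:
        for d in bot.landmark_of(k,c)[:2]: print(k,np.round(d['point']),round(d['score'],2),onz(c,d['point'],z))
E
```

```text
{'time': 0.0, 'q': array([73.513,  5.011, 10.033, 95.098,  0.002, 90.002]), 'qd': array([-0.041,  0.006, -0.009,  0.027, -0.094,  0.046]), 'joint_efforts': array([  0.003, -52.039,  46.48 ,   0.016,   0.   ,   0.   ]), 'ee_pos': array([0.156, 0.527, 0.239]), 'tcp_rot': array([-179.923,   -0.002,  163.51 ]), 'wrist_force': array([-0.099, -0.07 ,  0.475]), 'torque': array([-0.018,  0.026,  0.023]), 'grasp_force': 0.0, 'opening': 0.08537313607360496} 0.008
top [ 0.293 -0.022  1.434] 438.9457235950769
vent_grip [214. 178.] 0.49 [0.569 0.125 0.122]
lid [270. 168.] 0.95 [ 0.597 -0.046  0.122]
lid [376. 191.] 0.8 [ 0.519 -0.364  0.122]
lid_grip [166. 195.] 0.86 [0.508 0.261 0.173]
lid_grip [270. 164.] 0.76 [ 0.595 -0.045  0.173]Traceback (most recent call last):
  File "<stdin>", line 7, in <module>
ValueError: it knows: brush, damper, driver, fuel, jar, lid, lid_grip, pot, seal, spray, vent_grip, wheel
```

```bash
python3 - <<'E'
from h import *
np.set_printoptions(precision=3,suppress=True)
for n in ['top','scene']:
    c=cam(n);save(c,n+'1.png');print(n,c['o'],c['f'])
    for k,z in [('pot',0),('vent_grip',.122),('lid',.122),('lid_grip',.173),('seal',.136),('jar',0),('fuel',0),('spray',0),('wheel',0),('damper',0)]:
        for d in bot.landmark_of(k,c)[:3]: print(k,np.round(d['point']),round(d['score'],2),onz(c,d['point'],z))
E
```

```text
top [ 0.293 -0.022  1.434] 438.9457235950769
pot [122. 206.] 0.73 [0.502 0.448 0.   ]
vent_grip [213. 179.] 0.59 [0.563 0.128 0.122]
lid [376. 189.] 0.72 [ 0.524 -0.364  0.122]
lid [169. 195.] 0.65 [0.516 0.264 0.122]
lid [336. 143.] 0.63 [ 0.67  -0.249  0.122]
lid_grip [269. 164.] 0.97 [ 0.596 -0.042  0.173]
lid_grip [377. 189.] 0.86 [ 0.514 -0.353  0.173]
lid_grip [301. 264.] 0.84 [ 0.305 -0.127  0.173]
seal [210. 246.] 0.49 [0.36  0.135 0.136]
jar [170. 147.] 0.5 [0.704 0.291 0.   ]
jar [400. 236.] 0.16 [ 0.39  -0.464  0.   ]
fuel [119. 209.] 0.65 [0.492 0.455 0.   ]
spray [402. 233.] 0.68 [ 0.4   -0.471  0.   ]
spray [212. 176.] 0.51 [0.599 0.148 0.   ]
wheel [317. 204.] 0.81 [ 0.499 -0.201  0.   ]
damper [266. 218.] 0.81 [ 0.454 -0.032  0.   ]
scene [ 1.099 -0.825  0.95 ] 353.08798200526473
pot [263. 226.] 0.96 [ 0.592 -0.034  0.   ]
vent_grip [278. 175.] 0.42 [0.557 0.128 0.122]
lid [260. 201.] 0.93 [ 0.584 -0.039  0.122]
lid [189. 284.] 0.91 [ 0.61  -0.441  0.122]
lid [290. 178.] 0.82 [0.607 0.135 0.122]
lid_grip [185. 204.] 0.98 [ 0.416 -0.237  0.173]
lid_grip [256. 272.] 0.68 [ 0.763 -0.333  0.173]
lid_grip [191. 274.] 0.63 [ 0.621 -0.437  0.173]
jar [322. 192.] 0.49 [0.693 0.264 0.   ]
fuel [304. 160.] 0.77 [ 0.518  0.432 -0.   ]
spray [138. 282.] 0.85 [ 0.394 -0.469  0.   ]
spray [280. 172.] 0.59 [0.473 0.294 0.   ]
wheel [218. 245.] 0.69 [ 0.51  -0.204  0.   ]
damper [235. 213.] 0.56 [ 0.462 -0.036  0.   ]
```

View pics/top1.png

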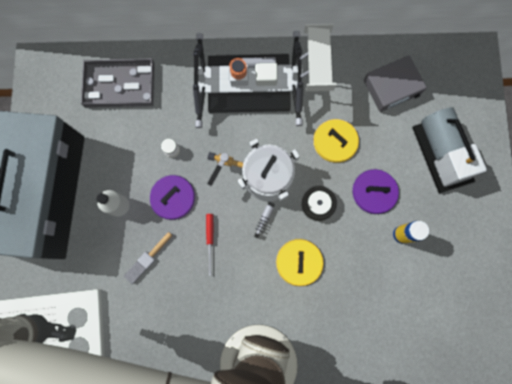

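View pics/scene1.png

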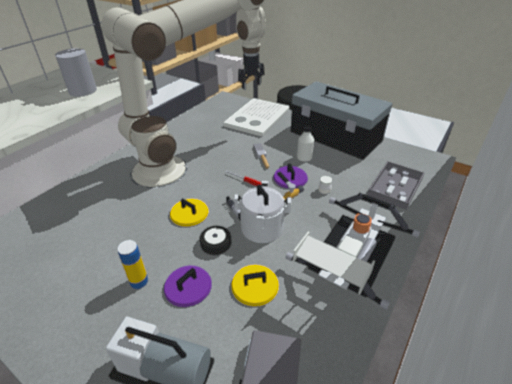

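The top view shows the pot's lid handle at (269,165), running to the upper right. The pipe goes left to (210,157), with the valve at about (223,160) and the lever pointing down-left to (210,184), about 0.3 rad open. I'll move above the lever and look from there.

```bash
python3 -m inch '[[4,-4,3,0],[8,-8,4,-2],[12,-12,4,-4],[16,-16,4,-6],[20,-20,4,-8],[24,-24,4,-10],[28,-28,4,-11],[32,-32,4,-11]]' 8.5
python3 -m inch '[[3,-3,0,0],[6,-6,0,0],[8,-8,0,0],[8,-8,0,0],[8,-8,0,0],[8,-8,0,0],[8,-8,0,0],[8,-8,0,0]]'
python3 - <<'E'
from h import *
np.set_printoptions(precision=3,suppress=True)
o=bot.get_obs();print(o['q'],o['ee_pos'],o['tcp_rot'])
c=cam('wrist');save(c,'w1.png');print(c['o'],c['f'])
for k,z in [('pot',0),('vent_grip',.122),('lid',.122),('lid_grip',.173)]:
    for d in bot.landmark_of(k,c)[:3]: print(k,np.round(d['point']),round(d['score'],2),onz(c,d['point'],z))
for X in [(.623,.096,.128),(.557,.131,.122),(.596,-.043,.173)]: print(proj(c,X))
E
```

```text
time: 2.4
ee_pos: [0.4772, 0.2058, 0.2795]
tcp_rot: [180.0, 0.0, 152.5]
wrist_force: [-1.0, 0.2, -0.4]
opening: 0.0849
grasp_force: 0.0
time: 3.4
ee_pos: [0.5559, 0.1278, 0.2795]
tcp_rot: [180.0, 0.0, 152.6]
wrist_force: [0.6, 0.4, 0.1]
opening: 0.0851
grasp_force: 0.0
[ 12.947   8.987  19.012 100.006  -0.001  40.396] [0.556 0.128 0.28 ] [179.988   0.016 152.551]
[0.494 0.161 0.415] 287.439626777737
pot [170. 228.] 0.63 [ 0.593 -0.039  0.   ]
vent_grip [259. 186.] 0.74 [0.566 0.129 0.122]
lid [ 95. 340.] 0.61 [ 0.647 -0.143  0.122]
lid_grip [357.  87.] 0.9 [0.517 0.24  0.173]
lid_grip [ 74. 366.] 0.86 [ 0.638 -0.13   0.173]
lid_grip [126. 142.] 0.27 [0.468 0.053 0.173]
[np.float64(256.54789094550966), np.float64(245.47652394039687)]
[np.float64(257.2034941738745), np.float64(177.9380484084454)]
[np.float64(118.95675900651298), np.float64(303.46359969330285)]
```

View pics/w1.png

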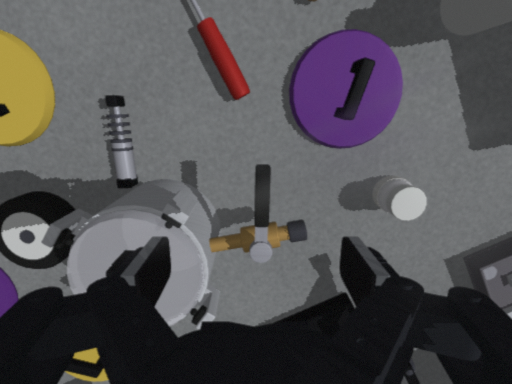

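The wrist view shows the lever's black grip from (263,165) to (261,226), valve axis at about (261,247), and the pipe running left to right along row ~240. The lever is nearly aligned with the tool's x axis.

```bash
python3 - <<'E'
from h import *
np.set_printoptions(precision=4,suppress=True)
c=cam('wrist'); o=bot.get_obs()
g=cv2.cvtColor(c['img'],cv2.COLOR_RGB2GRAY)[150:245,235:290]
m=(g<55).astype(np.uint8)
n,l,s,ce=cv2.connectedComponentsWithStats(m)
for i in range(1,n): 
    if s[i][4]>60: print(s[i],ce[i]+[235,150])
a=onz(c,(263,165),.128);b=onz(c,(261.5,226),.128)
d=a-b;print(a,b,np.linalg.norm(d),np.degrees(np.arctan2(d[1],d[0])))
u=d/np.linalg.norm(d);print('axis',a-u*.098,'grip',a-u*.023,o['ee_pos'])
print('pipe',onz(c,(213,245),.085),onz(c,(303,231),.085))
E
```

```text
[ 20  15  16  62 835] [262.0311 195.3329]
[0.5466 0.1426 0.128 ] [0.6051 0.1109 0.128 ] 0.06649510480290084 151.53953616015158
axis [0.6328 0.0959 0.128 ] grip [0.5668 0.1317 0.128 ] [0.5561 0.1274 0.2793]
pipe [0.6164 0.0375 0.085 ] [0.6515 0.1462 0.085 ]
```

```bash
python3 -m inch '[[1,0.35,-3,-1],[1,0.35,-7,-1],[1,0.35,-10,-1],[1,0.35,-12,-1],[1,0.35,-14,-1],[1,0.35,-15.5,-1],[1,0.35,-16.8,-1],[1,0.35,-16.8,-1]]' 4.0 20
python3 -m inch '[[0,0,0,0],[0,0,0,0],[0,0,0,0],[0,0,0,0],[0,0,0,0],[0,0,0,0],[0,0,0,0],[0,0,0,0]]' 0 20
python3 - <<'E'
from h import *
np.set_printoptions(precision=4,suppress=True)
c=cam('wrist');save(c,'w2.png');print(bot.get_obs()['ee_pos'],bot.get_obs()['torque'])
# arc table: lever from 151.5 to 75, axis estimates
o=bot.get_obs()['ee_pos'][:2]
for ax in [(.6315,.096)]:
    v=o-ax;print(np.hypot(*v),np.degrees(np.arctan2(v[1],v[0])))
    for t in range(0,-85,-10):
        R=Ro.from_euler('z',t,degrees=True).as_matrix()[:2,:2];print(t,100*(ax+R@v-o))
    for t in (-76,-78,-82):
        R=Ro.from_euler('z',t,degrees=True).as_matrix()[:2,:2];print(t,100*(ax+R@v-o))
E
```

```text
time: 4.7
ee_pos: [0.5657, 0.1308, 0.1104]
tcp_rot: [-179.9, -0.1, 151.5]
wrist_force: [0.8, -0.2, -0.2]
opening: 0.0398
grasp_force: 0.0
time: 5.7
ee_pos: [0.5665, 0.131, 0.112]
tcp_rot: [179.9, 0.1, 151.5]
wrist_force: [-0.6, -0.2, 6.4]
opening: 0.0154
grasp_force: 24.2
[0.5665 0.131  0.112 ] [ 0.0032  0.027  -0.0182]
0.07381555814816228 151.736263728426
0 [0. 0.]
-10 [0.7057 1.0759]
-20 [1.5876 2.0128]
-30 [2.6187 2.7825]
-40 [3.7679 3.3613]
-50 [5.     3.7318]
-60 [6.2779 3.8828]
-70 [7.5625 3.8095]
-80 [8.8148 3.5143]
-76 [8.3202 3.6586]
-78 [8.5688 3.5908]
-82 [9.058  3.4293]
```

View pics/w2.png

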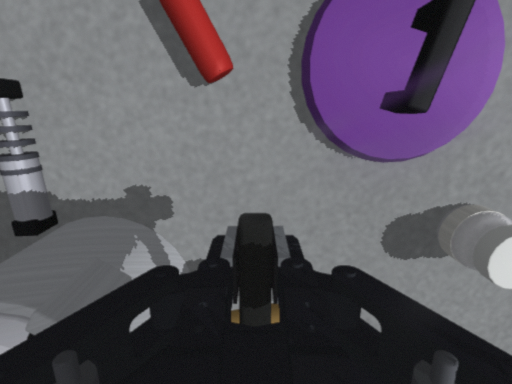

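The pads hold the grip at (257,265). Next I swing along the arc.

```bash
python3 -m inch '[[0.32,0.55,0,-5],[0.7,1.08,0,-10],[1.13,1.56,0,-15],[1.59,2.01,0,-20],[2.09,2.42,0,-25],[2.62,2.78,0,-30],[3.18,3.1,0,-35],[3.77,3.36,0,-40]]'
python3 -m inch '[[0.61,0.21,0,-5],[1.23,0.37,0,-10],[1.87,0.47,0,-15],[2.51,0.52,0,-20],[3.15,0.51,0,-25],[3.79,0.45,0,-30],[3.79,0.45,0,-30],[3.79,0.45,0,-30]]'
python3 -m inch '[[0.25,-0.05,0,-2],[0.51,-0.11,0,-4],[0.51,-0.11,0,-4],[0.76,-0.15,0,-6],[0.76,-0.15,0,-6],[0.76,-0.15,0,-6],[0.76,-0.15,0,-6],[0.76,-0.15,0,-6]]'
python3 - <<'E'
from h import *
c=cam('top');cv2.imwrite('pics/t2.png',cv2.resize(c['img'][130:230,180:330,::-1],None,fx=5,fy=5,interpolation=cv2.INTER_CUBIC))
o=bot.get_obs();print(o['torque'],o['q'])
E
```

```text
time: 6.75
ee_pos: [0.6048, 0.165, 0.1121]
tcp_rot: [179.9, 0.0, 111.4]
wrist_force: [1.4, 0.4, 4.6]
opening: 0.0155
grasp_force: 24.2
time: 7.75
ee_pos: [0.6434, 0.1697, 0.1122]
tcp_rot: [179.8, -0.1, 81.6]
wrist_force: [5.8, 2.6, 2.6]
opening: 0.0157
grasp_force: 24.1
time: 8.75
ee_pos: [0.651, 0.1682, 0.1122]
tcp_rot: [179.8, -0.1, 75.6]
wrist_force: [7.3, 3.6, 2.6]
opening: 0.0155
grasp_force: 24.3
[ 0.57559555 -1.37282365  0.38713858] [1.44820923e+01 2.10396092e+01 1.50103191e+01 8.37187296e+01
 1.77191502e-02 1.18918843e+02]
```

View pics/t2.png

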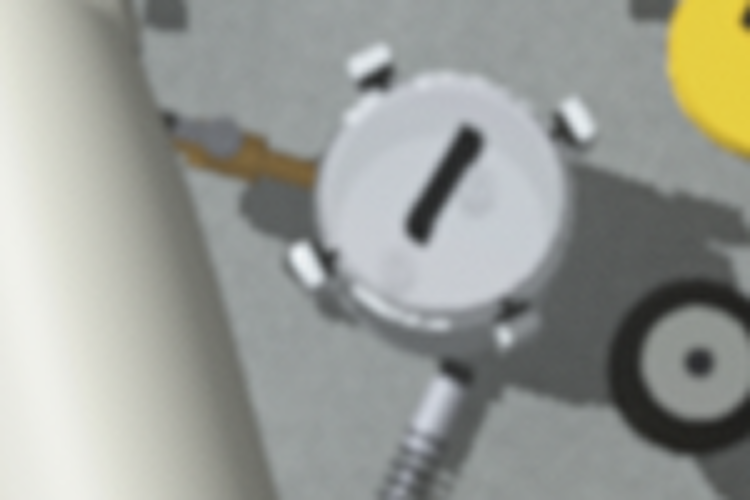

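The crop shows the lever's hub and pipe at (225,135), pointing about 15° off image-left, with the lid handle from (470,135) to (418,235). I'll push on gently until the stop is felt.

```bash
python3 -m inch '[[0.12,-0.03,0,-1],[0.24,-0.06,0,-2],[0.24,-0.06,0,-2],[0.24,-0.06,0,-2],[0.24,-0.06,0,-2],[0.24,-0.06,0,-2],[0.24,-0.06,0,-2],[0.24,-0.06,0,-2]]'
python3 -m inch '[[0.12,-0.04,0,-1],[0.24,-0.07,0,-2],[0.24,-0.07,0,-2],[0.24,-0.07,0,-2],[0.24,-0.07,0,-2],[0.24,-0.07,0,-2],[0.24,-0.07,0,-2],[0.24,-0.07,0,-2]]'
```

```text
time: 9.8
ee_pos: [0.6533, 0.1676, 0.1122]
tcp_rot: [179.8, -0.1, 73.6]
wrist_force: [7.5, 2.3, 2.8]
opening: 0.0153
grasp_force: 24.8
time: 10.8
ee_pos: [0.6553, 0.167, 0.1122]
tcp_rot: [179.9, -0.1, 71.6]
wrist_force: [5.2, 3.7, 3.8]
opening: 0.0157
grasp_force: 27.3
```

```bash
python3 -m inch '[[0.12,-0.04,0,-1],[0.24,-0.08,0,-2],[0.24,-0.08,0,-2],[0.24,-0.08,0,-2],[0.24,-0.08,0,-2],[0.24,-0.08,0,-2],[0.24,-0.08,0,-2],[0.24,-0.08,0,-2]]'
python3 -m inch '[[0.12,-0.04,0,-1],[0.24,-0.08,0,-2],[0.24,-0.08,0,-2],[0.24,-0.08,0,-2],[0.24,-0.08,0,-2],[0.24,-0.08,0,-2],[0.24,-0.08,0,-2],[0.24,-0.08,0,-2]]'
```

```text
time: 11.8
ee_pos: [0.6556, 0.1667, 0.112]
tcp_rot: [-179.9, -0.1, 69.6]
wrist_force: [-6.6, 6.7, 8.3]
opening: 0.0154
grasp_force: 39.8
time: 12.8
ee_pos: [0.6557, 0.1663, 0.1119]
tcp_rot: [-179.6, 0.0, 67.7]
wrist_force: [-18.0, 6.1, 12.6]
opening: 0.0154
grasp_force: 54.2
```

The force builds at the stop, so the lever is home. Next I release, lift, and look at the lid.

```bash
python3 -m inch '[[0,0,0,0],[0,0,0,0],[0,0,0,0],[0,0,2,0],[0,0,5,0],[0,0,9,0],[0,0,13,0],[0,0,17,0]]' 4.0
python3 -m inch '[[0,0,0.5,8],[-1,-3,0.5,18],[-2,-7,0.5,28],[-3,-11,0.5,38],[-4,-14,0.5,48],[-5,-17,0.5,58],[-6,-20,0.5,68],[-6,-21,0.5,78]]' 8.0
python3 -m inch '[[0,0,0,7],[0,0,0,7],[0,0,0,7],[0,0,0,7],[0,0,0,7],[0,0,0,7],[0,0,0,7],[0,0,0,7]]'
python3 - <<'E'
from h import *
np.set_printoptions(precision=4,suppress=True)
o=bot.get_obs();print(o['ee_pos'],o['tcp_rot'],o['wrist_force'],o['torque'])
c=cam('wrist');save(c,'w3.png')
for k,z in [('vent_grip',.122),('lid',.122),('lid_grip',.173)]:
    for d in bot.landmark_of(k,c)[:3]: print(k,np.round(d['point']),round(d['score'],2),onz(c,d['point'],z))
E
```

```text
time: 13.8
ee_pos: [0.6589, 0.1643, 0.2825]
tcp_rot: [180.0, 0.0, 67.5]
wrist_force: [0.6, 0.7, -0.8]
opening: 0.0399
grasp_force: 0.0
time: 14.8
ee_pos: [0.5984, -0.0473, 0.2866]
tcp_rot: [-180.0, 0.0, 145.7]
wrist_force: [-0.6, 1.1, -0.8]
opening: 0.0797
grasp_force: 0.0
time: 15.8
ee_pos: [0.5989, -0.0454, 0.2863]
tcp_rot: [-180.0, 0.0, 152.5]
wrist_force: [-0.6, -0.0, -0.1]
opening: 0.08
grasp_force: 0.0
[ 0.5989 -0.0454  0.2863] [-179.9999    0.0036  152.5057] [-0.5796 -0.0086 -0.148 ] [-0.0627  0.0056  0.0113]
vent_grip [462. 133.] 0.92 [0.6561 0.1648 0.122 ]
lid [254. 170.] 0.87 [ 0.5926 -0.0421  0.122 ]
lid [463. 135.] 0.7 [0.6591 0.1653 0.122 ]
lid [ 42. 222.] 0.69 [ 0.5348 -0.2802  0.122 ]
lid_grip [ 13. 238.] 0.76 [ 0.5352 -0.269   0.173 ]
lid_grip [155. 301.] 0.67 [ 0.656  -0.1878  0.173 ]
lid_grip [255. 180.] 0.55 [ 0.5909 -0.0405  0.173 ]
```

View pics/w3.png

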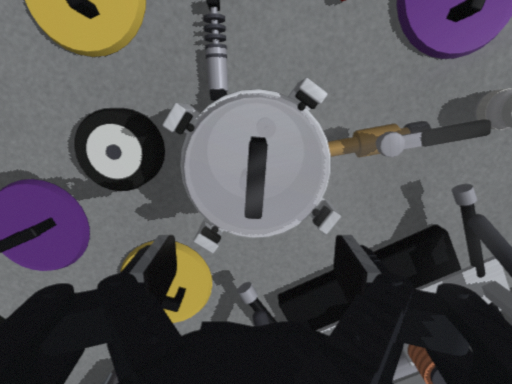

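The wrist view shows the lever (487,128)–(392,143) lined up with the pipe, and the handle bar from (259,138) to (255,218), slightly rotated from the tool's axis.

```bash
python3 - <<'E'
from h import *
np.set_printoptions(precision=4,suppress=True)
c=cam('wrist')
g=cv2.cvtColor(c['img'],cv2.COLOR_RGB2GRAY); m=np.zeros_like(g);m[125:228,230:285]=(g[125:228,230:285]<70)
r=cv2.minAreaRect(np.argwhere(m)[:,::-1].astype(np.float32));print(r)
a=onz(c,(259,138),.18);b=onz(c,(255,218),.18);d=a-b;print(a,b,(a+b)/2,np.linalg.norm(d),np.degrees(np.arctan2(d[1],d[0])))
p=onz(c,(257.5,163),.138);print('lid disc',p)
h=onz(c,(391,143),.135);e=onz(c,(488,128),.128);d=e-h;print(h,e,np.degrees(np.arctan2(d[1],d[0])),np.degrees(np.arctan2(h[1]+.043,h[0]-.593)))
E
```

```text
((255.74900817871094, 177.51556396484375), (17.65305519104004, 81.27891540527344), 3.5763344764709473)
[ 0.5595 -0.02    0.18  ] [ 0.621  -0.0558  0.18  ] [ 0.5902 -0.0379  0.18  ] 0.07114234260254858 149.81083609262043
lid disc [ 0.5846 -0.034   0.138 ]
[0.6284 0.0923 0.135 ] [0.6613 0.1862 0.128 ] 70.63863011314126 75.35015842729157
```

```bash
python3 -m inch '[[-0.8,0.65,-2,-3],[-0.8,0.65,-5,-3],[-0.8,0.65,-8,-3],[-0.8,0.65,-10,-3],[-0.8,0.65,-11,-3],[-0.8,0.65,-12,-3],[-0.8,0.65,-12.45,-3],[-0.8,0.65,-12.45,-3]]' 4.0
python3 -m inch '[[0,0,0,0],[0,0,0,0],[0,0,0,0],[0,0,0,0],[0,0,0,0],[0,0,0,0],[0,0,0,0],[0,0,0,0]]' 0 70
python3 - <<'E'
from h import *
c=cam('wrist');save(c,'w4.png');o=bot.get_obs();print(o['torque'],o['ee_pos'])
E
```

```text
time: 17.05
ee_pos: [0.591, -0.0389, 0.1619]
tcp_rot: [180.0, 0.0, 149.5]
wrist_force: [-0.0, 0.7, 0.1]
opening: 0.0399
grasp_force: 0.0
time: 18.05
ee_pos: [0.591, -0.0392, 0.1626]
tcp_rot: [-180.0, 0.1, 149.5]
wrist_force: [-2.2, -2.2, 5.8]
opening: 0.0146
grasp_force: 69.6
[-0.54401024  0.50399453  0.04530978] [ 0.59103045 -0.03922981  0.16259079]
```

View pics/w4.png

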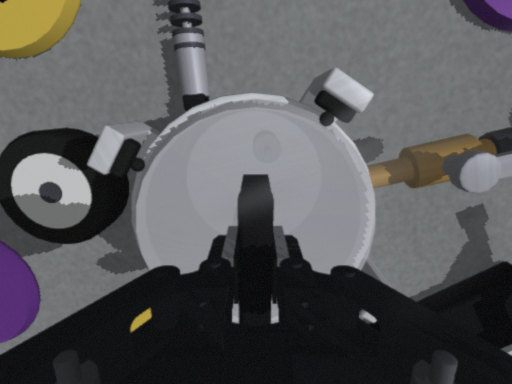

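The bar is gripped squarely at (255,270), so I start a slow pull.

```bash
python3 -m inch '[[0,0,0.05,0],[0,0,0.1,0],[0,0,0.15,0],[0,0,0.2,0],[0,0,0.25,0],[0,0,0.3,0],[0,0,0.35,0],[0,0,0.4,0]]'
python3 -m inch '[[0,0,0.05,0],[0,0,0.1,0],[0,0,0.15,0],[0,0,0.2,0],[0,0,0.25,0],[0,0,0.3,0],[0,0,0.35,0],[0,0,0.4,0]]'
python3 -m inch '[[0,0,0.05,0],[0,0,0.1,0],[0,0,0.15,0],[0,0,0.2,0],[0,0,0.25,0],[0,0,0.3,0],[0,0,0.35,0],[0,0,0.4,0]]'
```

```text
time: 19.1
ee_pos: [0.5905, -0.0389, 0.1653]
tcp_rot: [-180.0, -0.1, 149.5]
wrist_force: [-1.1, -2.2, -9.8]
opening: 0.0146
grasp_force: 68.3
time: 20.1
ee_pos: [0.591, -0.0388, 0.1702]
tcp_rot: [180.0, 0.0, 149.5]
wrist_force: [-1.1, -2.0, -12.7]
opening: 0.0147
grasp_force: 69.1
time: 21.1
ee_pos: [0.5911, -0.039, 0.1742]
tcp_rot: [180.0, 0.0, 149.5]
wrist_force: [0.2, 0.5, -6.6]
opening: 0.0148
grasp_force: 69.9
```

```bash
python3 -m inch '[[0,0,0.06,0],[0,0,0.12,0],[0,0,0.18,0],[0,0,0.24,0],[0,0,0.32,0],[0,0,0.4,0],[0,0,0.5,0],[0,0,0.6,0]]'
python3 -m inch '[[0,0,0.15,0],[0,0,0.3,0],[0,0,0.5,0],[0,0,0.7,0],[0,0,0.9,0],[0,0,1.1,0],[0,0,1.25,0],[0,0,1.25,0]]'
python3 -m inch '[[0,0,0,0],[0,0,0,0],[0,0,0,0],[0,0,0,0],[0,0,0,0],[0,0,0,0],[0,0,0,0],[0,0,0,0]]'
python3 - <<'E'
from h import *
c=cam('scene');cv2.imwrite('pics/s3.png',cv2.resize(c['img'][140:260,190:340,::-1],None,fx=5,fy=5,interpolation=cv2.INTER_CUBIC))
c=cam('wrist');save(c,'w5.png');o=bot.get_obs();print(o['torque'],o['ee_pos'],o['wrist_force'])
E
```

```text
time: 22.1
ee_pos: [0.591, -0.0386, 0.1799]
tcp_rot: [180.0, -0.0, 149.5]
wrist_force: [-0.2, -0.4, -4.0]
opening: 0.0146
grasp_force: 70.3
time: 23.1
ee_pos: [0.591, -0.0389, 0.1924]
tcp_rot: [180.0, 0.0, 149.5]
wrist_force: [0.4, -0.6, -4.4]
opening: 0.0144
grasp_force: 70.3
time: 24.1
ee_pos: [0.5909, -0.0389, 0.1923]
tcp_rot: [180.0, 0.0, 149.5]
wrist_force: [-0.6, 0.9, -3.8]
opening: 0.0152
grasp_force: 70.3
[ 0.03600917  0.01994706 -0.04139857] [ 0.59091619 -0.03893946  0.19229793] [ 0.05982977  0.89269616 -3.57298994]
```

View pics/s3.png

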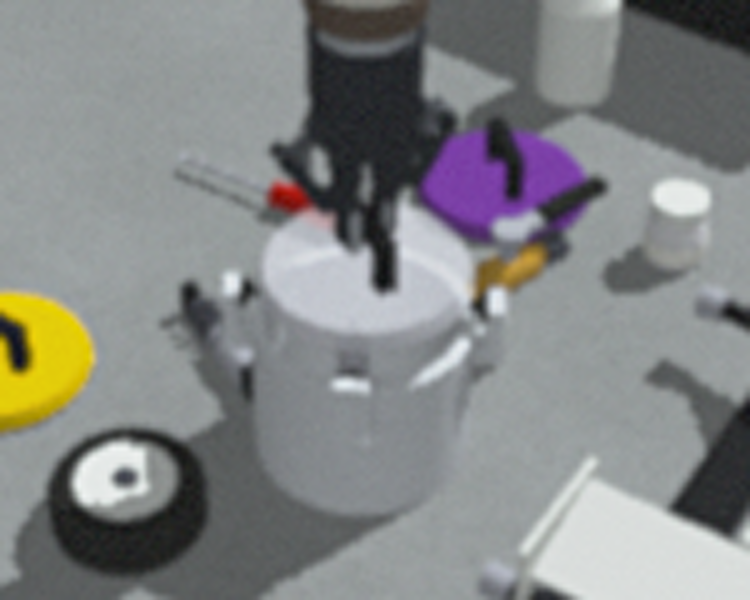

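View pics/w5.png

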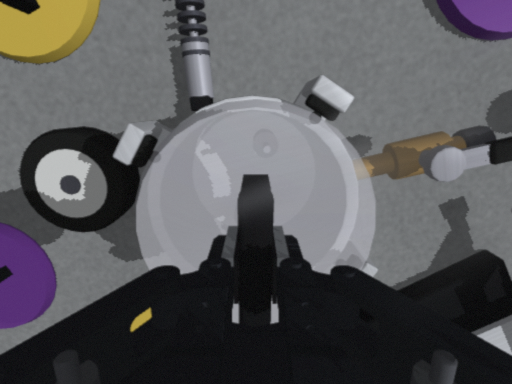

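The scene crop shows the lid level above the pot rim, with the handle held at (380,250). The wrist view confirms the handle at (256,270) has not moved in the grip. It also shows the lever, hub (448,163) to (500,152), in line with the pipe. The force reads 3.6 N, which matches the weight of the free lid.

```bash
python3 -c "
from workcell import bot
print(bot.job_done())"
```

```text
the job is handed in; nothing more can be done
None
```

The job is handed in at about 24 s of the 51 s allowed: the vent lever was swung to its open stop, and the lid was pulled free slowly and is held level by its handle about 3 cm above the pot; I don't have the judge's verdict.

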